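# Shut and latch the gate of the glassware bay

### The arm

A 7-joint arm with a two-finger parallel gripper is mounted at the origin on a cart in front of the work surface, level with it; the furniture and walls round the work are solid. World frame = base frame: x ahead of the robot, y to its left, z up, the work surface at z = 0. Lengths are in m, angles in rad, forces in N, time in s.
With the tool pointing down it reaches from about 0.425 to 0.875 m from the base axis. Payload 8.4 kg.
Tool frame: the origin (TCP) lies between the finger pads; the fingertips stand arm.tip_extent ahead of it and the grasp point (between the pads) lies 3 mm ahead of it (arm.tip_extent is the distance from the TCP to the fingertips, in m); z points along the fingers, y is the line along which they close (so a half turn about z gives the same grasp; the last joint's range is limited). The gripper opens to 85 mm and grips with 20 to 120 N. Pads are 22 mm wide; open, the fingers measure 114 mm over their backs; the gripper's body (76 mm by 85 mm) begins 54 mm behind the grasp point. The pads swing forward as they close: fully open they stand 13 mm farther back than shut.
Start: joints at [-1.405, 0.333, 0.04, 1.465, -0.013, 1.343, -0.059], TCP at [0.17, 0.627, 0.253] pointing down, gripper open.
Joint ranges: [-2.58, 2.58], [-0.38, 2.09], [-1.3, 1.39], [0.25, 2.4], [-1.5, 4.64], [0.08, 2.09], [-2.65, 2.65]. Speed limits (rad/s): [2.22, 2.22, 2.79, 2.79, 3.14, 3.14, 3.14].

### API

Orientations are given as a 3x3 rotation matrix whose columns are the frame's x, y, z axes.
In Python, from cell import arm gives the robot as it stands.
- The arm moves only by the shell command python3 -m handwheel 'ROWS' [OPENING]. ROWS is JSON, a list of rows, each an object with "linear": the shift along the world's x, y, z in cm, a list of three; "twist": the turn about the world's z in degrees. A call has 1 to 8 rows; each row is the pose to reach, as a shift and turn from the pose commanded when the call began; what a row does not reach only later rows make up. A row lasts 1/10 s, in which the tool goes at most 50 mm and 8.59 degrees, less where a joint would pass 70% of its speed; a pose out of reach is approached as far as the arm can. A call with a gripper value outside its range is refused whole. OPENING is the opening in per cent of the stroke, from 0 (shut) to 100 (fully open), set as the call begins (- or left out, the last holds). The fingers move at their own pace and stop on an object; the grip force is fixed at half the most. Time passes only in rows, so rows that repeat a pose let the fingers close. It gives the time, the measured TCP pose, the force, the opening and the grip force at its end, in the units of the state.
- arm.get_obs(): the state, without advancing time (a new reading comes with each control period).
- arm.camera(name): name is "scene" or "side" or "wrist"; returns the picture (400x640x3 uint8, red, green, blue); there is no depth.
- arm.get_calibration(name): a dict with "fx", "fy", "cx", "cy" (pixels), "R" (3x3) and "t" (3): a world point X has camera coordinates R X + t; the wrist camera has in their place "hand_eye" (4x4, takes a point from camera to tool coordinates, whose origin is the TCP and whose axes are the flange's). Camera axes: x right, y down, z forward; pixel columns grow to the right and rows downward; lengths in m; the calibration is good to about 2 mm. A picture is of the moment at which its call begins: read the wrist's pose just before it. get_calibration takes no time and is no camera call.
- arm.sign_off(): hands the job in; it is judged then, once.
Trained networks look in the newest picture that a camera, given by its name, has taken for a name from the list of things; names that differ only in an ending like _2 or _b are one class to them, and where a whole thing is asked for, a point or a joint stands for the part that bears it (a point fixed in the world has none). Each returns a list of dicts, best first, with "score" (0 to 1); they miss things now and then, are a little off and sometimes report something else, mostly with a low value. They report only what shows in the picture. A call takes as long as a camera call.
- arm.recognise(query, camera): "rect" ([left, top, right, bottom] in pixels, round what is visible of it).
- arm.trace(query, camera): "region" (400x640 bool, what is visible of it) and "rect" ([left, top, right, bottom] in pixels, round what is visible of it).
- arm.place_of(query, camera): "uv" ([column, row] in pixels: a listed point, or the origin of a listed thing).
The state is a dict: "time_s": time; "joint_pos": joint angles; "dq": joint speeds; "joint_efforts": joint torques, N m; "ee_pos": TCP position; "ee_rot": TCP orientation; "contact_force": force on the tool from outside, world axes, zero at the start; "ft_torque": the same for the moment, N m; "opening": finger opening in m; "gripper_force": force on a finger pad.
Only numpy, scipy, OpenCV 4.12 (cv2) and the standard library are available. Lean on these libraries where they do the work, as an engineer would, in place of code of your own. Each camera call takes 0.05 s, during which the arm holds its last target. There are 200 camera calls.

### The job

The gate of the low fenced glassware bay has been left ajar. Lift the gate's latch bar by its upright black handle so that it passes over the catch on the post, swing the gate fully shut, and let the bar drop back down into the catch so the gate is latched. Do not shift or upset the beaker and crucible in the bay, or the flask and slide box beside it.

Things in the scene. Friction and masses are not known exactly. Their poses are not given: they have to be found in the camera images.
- bay: glassware bay fixed to the worktop: grey base 150 x 264 x 12 mm carrying an aluminium fence 90 mm high; origin: centre of the base's underside, at worktop height. Its -x side is the open front, closed by the gate; its y axis runs along the front towards the hinge post. In this frame the vertical hinge axis is at x -55, y +105 mm; the catch post (20 mm square, top 91 mm) at x -50, y -107 mm
- gate (a joint): swing of the gate about its vertical hinge, rad: 0 fully shut (end stop), growing as the free end swings outward to the bay's -x side (clockwise from above), to 1.2. Slight friction holds it where it is left. The gate is an aluminium frame 186 mm long, 10 mm thick, top 88 mm above the worktop; when shut it lies along the bay's y axis from the hinge to the catch post
- gate_hinge (a point): point on the gate's vertical hinge axis, 80 mm above the worktop
- bar (a joint): tilt of the steel latch bar (6 mm thick, 14 mm high, 0.12 kg) on its pivot, rad: 0 level, its rest; grows as the free end is lifted, to 0.7; falls back by its weight. It lies along the gate's outer (-x) face, centred 12 mm out from the gate's middle plane, and swings with the gate. Pivot 45 mm along the gate from the hinge axis, 80 mm above the worktop; free end 175 mm beyond the pivot
- latch_handle (a point): centre of the top of the latch bar's handle: an upright round black post, 16 mm diameter, standing on the bar 120 mm from the pivot. With the bar level it reaches from 87 to 140 mm above the worktop (top 60 mm above the pivot). Pinch it from above; the gate's top edge beside it is at 88 mm
- bar_tip (a point): underside of the latch bar 167 mm from its pivot, the part that drops into the catch; 73 mm above the worktop with the bar level
- catch_notch (a point): middle of the notch floor of the steel catch on the front of the catch post, 70 mm above the worktop. The notch, open at the top, is 20 mm wide between the post and a square horn (top at 87 mm). A level bar runs against the horn and stops the gate at about 0.13 rad; tilted over 0.1 rad it passes above; it can drop home only with the gate below 0.04 rad
- beaker_small: small clear glass beaker, 46 mm wide, 56 mm tall, standing in the bay; origin: centre of its underside
- crucible: white porcelain crucible, 41 mm wide, 34 mm tall, standing in the bay; origin: centre of its underside
- flask: clear glass conical flask, 61 mm wide, 104 mm tall, standing on the worktop outside the bay, beyond its hinge post; origin: centre of its underside
- slide_carton: white cardboard slide box, 53 x 77 x 22 mm, lying on the worktop outside the bay, beyond its catch post; origin: centre of its underside

How it is judged:
On the way:
1. the latch bar is lifted (tilt over 0.08 rad) while the gate is still open (over 0.08 rad) (value of joint each of bar, gate above 0.08 rad), for 0.1 s.
At the end, for the whole second after the job is handed in: the gate is shut (within 0.06 rad of its stop) with the latch bar dropped level in the catch (within 0.03 rad of its rest), both at rest (value of joint gate below 0.06 rad and value of joint bar below 0.03 rad and velocity of joint gate between -0.1 and 0.1 rad/s and velocity of joint bar between -0.1 and 0.1 rad/s); the robot touches nothing.
It fails at once if the beaker is shifted by more than 40 mm or tipped over (more than 0.5 rad) (distance of beaker_small from where it was at the start of the episode above 0.04 m or angle between beaker_small's own z axis and vertical above 0.5 rad).
It fails at once if the crucible is shifted by more than 40 mm or tipped over (more than 0.5 rad) (distance of crucible from where it was at the start of the episode above 0.04 m or angle between crucible's own z axis and vertical above 0.5 rad).
It fails at once if the flask is shifted by more than 40 mm or tipped over (more than 0.5 rad) (distance of flask from where it was at the start of the episode above 0.04 m or angle between flask's own z axis and vertical above 0.5 rad).
It fails at once if the slide box is shifted by more than 40 mm or tipped over (more than 0.5 rad) (distance of slide_carton from where it was at the start of the episode above 0.04 m or angle between slide_carton's own z axis and vertical above 0.5 rad).
It also fails if it takes over 32 s, if anything falls off the work surface, if the arm or the gripper's body presses on something with over 40 N, if the wrist force passes 120 N, or if a joint passes its speed limit or range.

## Working session

There is one attempt and no reset: what is moved stays moved. The work goes in short steps, Python scripts to look and compute and a shell command to move; the robot and the scene stay as the last step left them, time stands still between calls to the robot, and variables do not carry over. Pictures are saved under pics/ and viewed, at most 10 in all, crops included, and the job is handed in when it is done.

```bash
mkdir -p pics
cat > h.py <<'E'
from cell import arm
import numpy as np, cv2
from scipy.optimize import least_squares
Q=["gate_hinge","latch_handle","bar_tip","catch_notch","bay","beaker_small","crucible","flask","slide_carton"]
def ray(c,uv):
    k=arm.get_calibration(c);R=np.array(k["R"]);t=np.array(k["t"])
    return -R.T@t, R.T@np.array([(uv[0]-k["cx"])/k["fx"],(uv[1]-k["cy"])/k["fy"],1])
def at_z(c,uv,z):
    o,d=ray(c,uv);return o+d*(z-o[2])/d[2]
def snap(c,n):
    im=arm.camera(c);cv2.imwrite(f"pics/{n}.png",im[:,:,::-1]);return im
E
python3 - <<'E'
from h import *
print(arm.tip_extent)
Z=dict(gate_hinge=.08,latch_handle=.14,bar_tip=.073,catch_notch=.07)
for c in("scene","side"):
    snap(c,c+"0")
    for q in Q:
        r=arm.place_of(q,c)
        if r: print(c,q,round(r[0]["score"],2),np.round(r[0]["uv"]),at_z(c,r[0]["uv"],Z.get(q,0)).round(3))
print(arm.get_obs()["ee_rot"],arm.get_obs()["time_s"])
E
```

```text
0.022
scene gate_hinge 0.73 [323. 207.] [ 0.604 -0.186  0.08 ]
scene latch_handle 0.85 [289. 234.] [ 0.462 -0.244  0.14 ]
scene bar_tip 0.92 [277. 280.] [ 0.404 -0.275  0.073]
scene catch_notch 0.95 [356. 280.] [ 0.525 -0.377  0.07 ]
scene bay 0.84 [361. 254.] [ 0.619 -0.302  0.   ]
scene beaker_small 0.81 [350. 232.] [ 0.647 -0.237  0.   ]
scene crucible 0.75 [289. 235.] [ 0.527 -0.145  0.   ]
scene flask 0.63 [304. 210.] [ 0.61  -0.102 -0.   ]
scene slide_carton 0.93 [408. 332.] [ 0.553 -0.501  0.   ]
side gate_hinge 0.98 [312. 211.] [ 0.599 -0.19   0.08 ]
side latch_handle 0.58 [383. 190.] [ 0.455 -0.249  0.14 ]
side bar_tip 0.57 [404. 220.] [ 0.409 -0.265  0.073]
side catch_notch 0.77 [378. 195.] [ 0.517 -0.365  0.07 ]
side bay 0.77 [329. 226.] [ 0.609 -0.273  0.   ]
side beaker_small 0.71 [380. 194.] [ 0.584 -0.523  0.   ]
side crucible 0.75 [336. 212.] [ 0.636 -0.352  0.   ]
side flask 0.71 [289. 258.] [ 0.605 -0.102  0.   ]
side slide_carton 0.58 [387. 199.] [ 0.55 -0.5   0.  ]
[[-9.65123105e-01  2.61796470e-01 -1.75417221e-05]
 [ 2.61796471e-01  9.65123103e-01 -6.32669349e-05]
 [ 3.66861050e-07 -6.56527416e-05 -9.99999998e-01]] 1.0
```

```bash
python3 -c "
import cv2,numpy as np
print(0)"
```

```text
0
```

View pics/scene0.png

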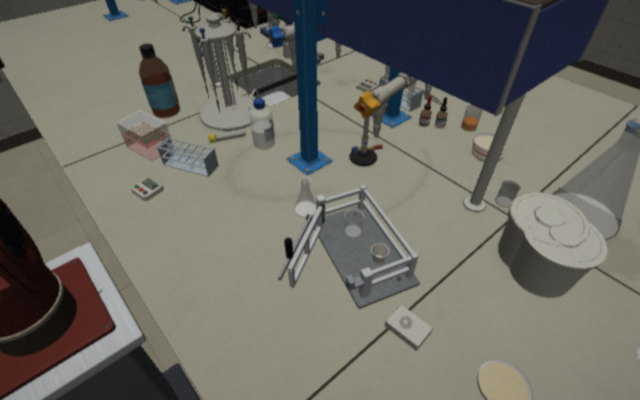

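View pics/side0.png

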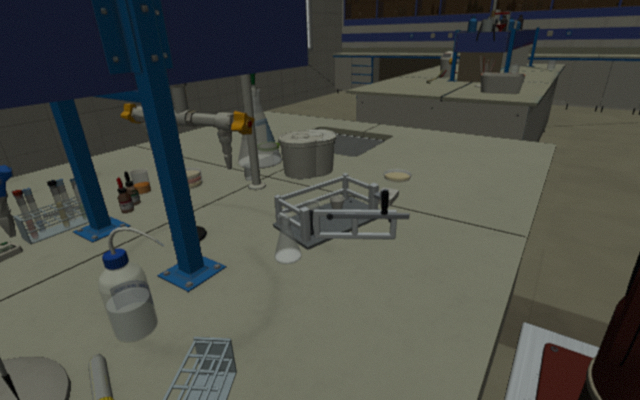

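```bash
cat >> h.py <<'E'
def pts(p):
    x,y,w,a,b=p
    R=np.array([[np.cos(w),-np.sin(w)],[np.sin(w),np.cos(w)]])
    d=np.array([-np.sin(a),-np.cos(a)]);n=np.array([-np.cos(a),np.sin(a)])
    H=np.array([-.055,.105])
    def bar(s,h):
        al=.045+s*np.cos(b)-h*np.sin(b); q=R@(H+d*al+n*.012)+[x,y]
        return np.r_[q,.08+s*np.sin(b)+h*np.cos(b)]
    W=lambda u,v,z:np.r_[R@[u,v]+[x,y],z]
    return dict(gate_hinge=W(-.055,.105,.08),catch_notch=W(-.069,-.107,.07),bay=W(0,0,0),
      latch_handle=bar(.12,.06),bar_tip=bar(.167,-.007)),W,bar,R@d,R@n
def proj(c,X):
    k=arm.get_calibration(c);q=np.array(k["R"])@X+np.array(k["t"])
    return np.array([k["fx"]*q[0]/q[2]+k["cx"],k["fy"]*q[1]/q[2]+k["cy"]])
def fit(obs,p0):
    def res(p):
        P=pts(np.r_[p,0])[0];return np.concatenate([proj(c,P[q])-uv for c,q,uv in obs])
    return least_squares(res,p0,loss="soft_l1",f_scale=1.5)
E
python3 - <<'E'
from h import *
obs=[];B=[]
for c in("scene","side"):
    arm.camera(c)
    for q in ["gate_hinge","latch_handle","bar_tip","catch_notch","bay"]:
        r=arm.place_of(q,c)
        if r and r[0]["score"]>.5: obs.append((c,q,r[0]["uv"]))
s=fit(obs,[.61,-.28,-.35,.7]);p=np.r_[s.x,0]
print(s.x.round(4));print(np.c_[s.fun.reshape(-1,2).round(1)].tolist(),[o[:2] for o in obs])
P,W,bar,d,n=pts(p)
print({k:v.round(3) for k,v in P.items()},"d",d,"n",n)
print("normal angle",np.degrees(np.arctan2(n[1],n[0])), "shut handle",pts(np.r_[p[:3],0,0])[0]["latch_handle"])
for uv in [(310,160),(475,204),(396,117)]: print(uv,at_z("scene",uv,0).round(2))
for uv in [(192,270),(97,235),(257,186)]: print(uv,at_z("side",uv,0).round(2))
for c in("scene","side"):
    im=cv2.imread(f"pics/{c}0.png")
    for q,X in list(P.items())+[("c%d"%i,W(*v,.09)) for i,v in enumerate([(-.07,.13),(.07,.13),(.07,-.13),(-.05,-.107)])]:
        u=proj(c,X);cv2.circle(im,(int(u[0]),int(u[1])),1,(0,0,255),-1)
    cr=im[160:320,240:440];cv2.imwrite(f"pics/{c}_ov.png",cv2.resize(cr,None,fx=3.7,fy=3.7,interpolation=cv2.INTER_CUBIC))
E
```

```text
[ 0.6209 -0.2918 -0.283   0.7583]
[[-0.4, -1.7], [0.2, 3.7], [0.3, -0.2], [-0.3, 2.9], [1.2, -3.4], [-0.9, 0.3], [-0.9, 0.9], [1.6, 1.2], [-0.6, 0.1], [1.0, -0.1]] [('scene', 'gate_hinge'), ('scene', 'latch_handle'), ('scene', 'bar_tip'), ('scene', 'catch_notch'), ('scene', 'bay'), ('side', 'gate_hinge'), ('side', 'latch_handle'), ('side', 'bar_tip'), ('side', 'catch_notch'), ('side', 'bay')]
{'gate_hinge': array([ 0.597, -0.176,  0.08 ]), 'catch_notch': array([ 0.525, -0.375,  0.07 ]), 'bay': array([ 0.621, -0.292,  0.   ]), 'latch_handle': array([ 0.449, -0.249,  0.14 ]), 'bar_tip': array([ 0.408, -0.272,  0.073])} d [-0.8630363  -0.50514191] n [-0.50514191  0.8630363 ]
normal angle 120.34077326835624 shut handle [ 0.53977197 -0.33068863  0.14      ]
(310, 160) [0.75 0.05 0.  ]
(475, 204) [ 0.96 -0.38  0.  ]
(396, 117) [1.12 0.03 0.  ]
(192, 270) [ 0.75  0.04 -0.  ]
(97, 235) [1.08 0.07 0.  ]
(257, 186) [ 0.96 -0.38  0.  ]
```

View pics/scene_ov.png

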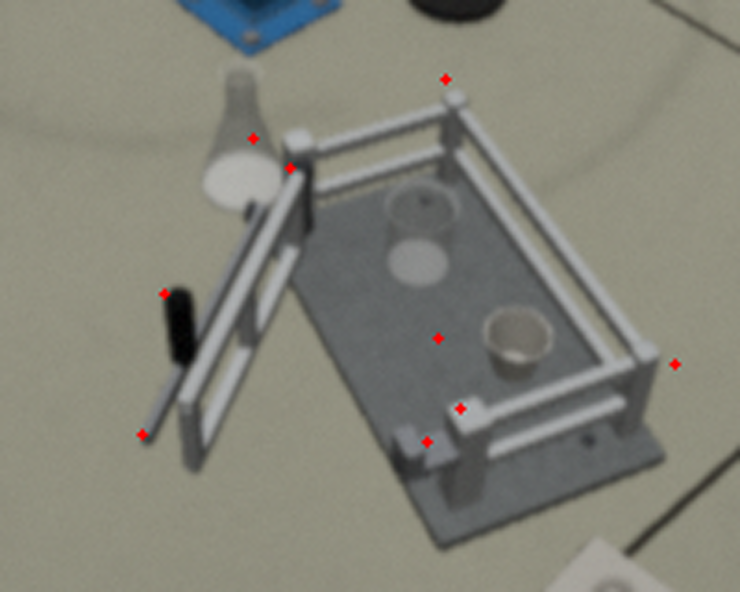

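```bash
cat > refit.py <<'E'
from h import *
obs=[("side",q,uv) for q,uv in [("gate_hinge",None),("latch_handle",None),("bar_tip",None),("catch_notch",None)]]
arm.camera("side")
O=[]
for c,q,_ in obs:
    r=arm.place_of(q,c); O.append((c,q,r[0]["uv"]))
O+=[("scene","gate_hinge",(323,207)),("scene","latch_handle",(288.3,238.8)),("scene","bar_tip",(279.5,279.5)),("scene","catch_notch",(355.5,280)),
 ("scene","pt",(366.2,270.8)),("scene","c1",(359.5,308.1)),("scene","c2",(419.2,284.3))]
def res(p):
    P,W,*_=pts(np.r_[p,0]);P["pt"]=W(-.05,-.107,.091);P["c1"]=W(-.075,-.132,.0);P["c2"]=W(.075,-.132,.0)
    return np.concatenate([proj(c,P[q])-uv for c,q,uv in O])
s=least_squares(res,[.62,-.29,-.28,.75],loss="soft_l1",f_scale=1)
p=np.r_[s.x,0];print(s.x.round(4),s.fun.reshape(-1,2).round(1).tolist());np.save("p.npy",p)
P,W,bar,d,n=pts(p);print({k:v.round(3) for k,v in P.items()},np.degrees(np.arctan2(n[1],n[0])))
E
python3 refit.py
```

```text
[ 0.6231 -0.2966 -0.2919  0.7465] [[1.4, 2.4], [-1.1, 0.4], [-1.9, 1.8], [-0.1, -2.9], [-2.3, -1.0], [-0.5, 1.1], [1.5, -1.0], [2.0, 0.3], [0.5, 0.2], [-1.1, 1.5], [-0.2, 0.3]]
{'gate_hinge': array([ 0.601, -0.18 ,  0.08 ]), 'catch_notch': array([ 0.526, -0.379,  0.07 ]), 'bay': array([ 0.623, -0.297,  0.   ]), 'latch_handle': array([ 0.452, -0.254,  0.14 ]), 'bar_tip': array([ 0.412, -0.277,  0.073])} 120.50368137610243
```

```bash
python3 -m handwheel '[{"linear":[4,-2.5,0],"twist":-8},{"linear":[8,-5,0],"twist":-16},{"linear":[12,-8,0],"twist":-24},{"linear":[16,-11,0],"twist":-32},{"linear":[20,-14,0],"twist":-40},{"linear":[24,-17,0],"twist":-48},{"linear":[27,-20,0],"twist":-56},{"linear":[30,-24,0],"twist":-64}]' 60
python3 -m handwheel '[{"linear":[1,-4.5,0],"twist":-8},{"linear":[2,-9,0],"twist":-16},{"linear":[3,-13.5,0],"twist":-24},{"linear":[3,-18,0],"twist":-32},{"linear":[3,-22.5,0],"twist":-40},{"linear":[2,-27,0],"twist":-48},{"linear":[2,-31.5,0],"twist":-56},{"linear":[1,-36,0],"twist":-64}]'
```

```text
time_s: 2.65
ee_pos: [0.471, 0.3869, 0.2533]
ee_rot: [[-0.183, 0.983, 0.0], [0.983, 0.183, 0.001], [0.001, 0.0, -1.0]]
contact_force: [0.6, 0.7, 0.3]
opening: 0.0509
gripper_force: 0.0
time_s: 3.45
ee_pos: [0.4802, 0.0255, 0.2535]
ee_rot: [[0.804, 0.595, 0.001], [0.595, -0.804, 0.0], [0.001, 0.0, -1.0]]
contact_force: [-0.3, -1.1, 2.1]
opening: 0.0511
gripper_force: 0.0
```

```bash
python3 -m handwheel '[{"linear":[-0.5,-4.5,0],"twist":-2},{"linear":[-1,-9,0],"twist":-4},{"linear":[-1.5,-13.5,0],"twist":-6},{"linear":[-2,-18,0],"twist":-6.3},{"linear":[-2.4,-22.5,0],"twist":-6.3},{"linear":[-2.8,-28,0],"twist":-6.3},{"linear":[-2.8,-28,0],"twist":-6.3},{"linear":[-2.8,-28,0],"twist":-6.3}]'
cat > w.py <<'E'
from h import *
import sys
o=arm.get_obs();snap("wrist",sys.argv[1]);T=np.array(arm.get_calibration("wrist")["hand_eye"]);k=arm.get_calibration("wrist")
R=np.array(o["ee_rot"]);t=np.array(o["ee_pos"]);print(t,R[:,1])
for q,z in [("latch_handle",.14),("gate_hinge",.08),("bar_tip",.073),("catch_notch",.07)]:
    for r in arm.place_of(q,"wrist")[:1]:
        d=R@T[:3,:3]@np.array([(r["uv"][0]-k["cx"])/k["fx"],(r["uv"][1]-k["cy"])/k["fy"],1]);c=R@T[:3,3]+t
        print(q,r["score"],r["uv"],(c+d*(z-c[2])/d[2]).round(4))
E
python3 w.py w1
```

```text
time_s: 4.25
ee_pos: [0.4515, -0.2543, 0.2534]
ee_rot: [[0.863, 0.505, -0.0], [0.505, -0.863, -0.001], [-0.001, 0.0, -1.0]]
contact_force: [-0.4, 1.8, 0.8]
opening: 0.0507
gripper_force: 0.0
[ 0.4515067  -0.25434387  0.25338329] [ 5.04707756e-01 -8.63290134e-01  4.75271978e-04]
latch_handle 0.89 [312.5, 195.5] [ 0.4528 -0.2507  0.14  ]
bar_tip 0.78 [316.3, 216.4] [ 0.4181 -0.2745  0.073 ]
catch_notch 0.78 [463.0, 177.4] [ 0.5239 -0.3775  0.07  ]
```

View pics/w1.png

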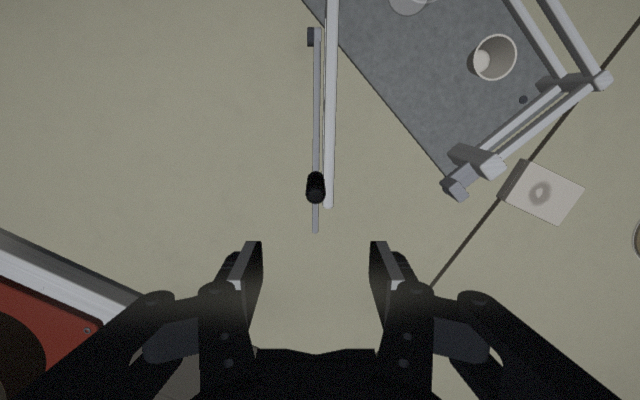

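```bash
python3 -m handwheel '[{"linear":[0.1,0.2,-4],"twist":0},{"linear":[0.15,0.25,-8],"twist":0},{"linear":[0.15,0.25,-11],"twist":0},{"linear":[0.15,0.25,-13],"twist":0},{"linear":[0.15,0.25,-13],"twist":0}]'
python3 -m handwheel '[{"linear":[0,0,0],"twist":0},{"linear":[0,0,0],"twist":0},{"linear":[0,0,0],"twist":0},{"linear":[0,0,0],"twist":0},{"linear":[0,0,0],"twist":0},{"linear":[0,0,0],"twist":0}]' 0
python3 w.py w2
```

```text
time_s: 5.0
ee_pos: [0.4524, -0.2484, 0.121]
ee_rot: [[0.861, 0.509, -0.004], [0.509, -0.861, 0.001], [-0.003, -0.003, -1.0]]
contact_force: [-0.9, 0.6, -0.2]
opening: 0.0512
gripper_force: 0.0
time_s: 5.6
ee_pos: [0.4547, -0.2505, 0.1247]
ee_rot: [[0.861, 0.508, 0.003], [0.508, -0.861, -0.0], [0.002, 0.001, -1.0]]
contact_force: [-0.7, -0.3, 7.5]
opening: 0.0145
gripper_force: 58.3
[ 0.4546523  -0.2504888   0.12469733] [ 0.50822337 -0.86122416  0.00139659]
latch_handle 0.6 [310.6, 306.0] [ 0.4518 -0.2498  0.14  ]
gate_hinge 0.66 [565.1, 234.7] [ 0.5262 -0.3696  0.08  ]
bar_tip 0.69 [316.4, 300.5] [ 0.4151 -0.2743  0.073 ]
catch_notch 0.72 [563.5, 237.0] [ 0.5252 -0.3793  0.07  ]
```

View pics/w2.png

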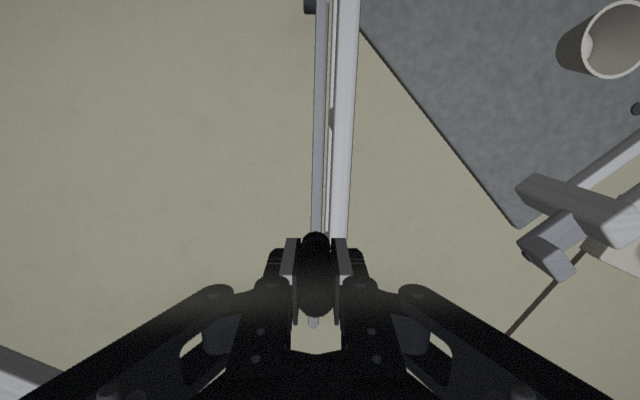

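```bash
python3 -m handwheel '[{"linear":[0.23,0.13,0.65],"twist":0},{"linear":[0.46,0.27,1.3],"twist":0},{"linear":[0.75,0.44,1.9],"twist":0},{"linear":[1.04,0.61,2.5],"twist":0},{"linear":[1.04,0.61,2.5],"twist":0},{"linear":[1.04,0.61,2.5],"twist":0}]'
python3 - <<'E'
from h import *
p=np.load("p.npy");o=arm.get_obs();t=np.array(o["ee_pos"])
H=pts(p)[1](-.055,.105,.08)[:2]
b=.22;w0=p[2]
r=t[:2]-H;print("radius",np.hypot(*r),"tcp",t)
# current gate angle from TCP position, fixed offset n=.012
ang=lambda v:np.arctan2(v[1],v[0])
phi=ang(r)+np.arctan2(.012,np.sqrt(r@r-.012**2)) # direction of d (n is clockwise of d)
shut=ang(pts(np.r_[p[:3],0,0])[3])
a=(shut-phi+np.pi)%(2*np.pi)-np.pi
print("gate angle",a,np.degrees(a))
for f in np.arange(1/8,1.001,1/8):
    q=f*a;R=np.array([[np.cos(q),-np.sin(q)],[np.sin(q),np.cos(q)]])
    print(np.round((H+R@r-t[:2])*100,2),round(np.degrees(q),1))
E
```

```text
time_s: 6.45
ee_pos: [0.464, -0.244, 0.1483]
ee_rot: [[0.861, 0.508, 0.0], [0.508, -0.861, 0.0], [0.0, -0.0, -1.0]]
contact_force: [0.8, 1.2, -5.5]
opening: 0.0146
gripper_force: 58.7
radius 0.1507339323283092 tcp [ 0.46403911 -0.24398104  0.1482813 ]
gate angle 0.7622868541811645 43.675819522885135
[ 0.67 -1.27] 5.5
[ 1.46 -2.47] 10.9
[ 2.35 -3.59] 16.4
[ 3.35 -4.62] 21.8
[ 4.45 -5.55] 27.3
[ 5.62 -6.38] 32.8
[ 6.87 -7.08] 38.2
[ 8.18 -7.67] 43.7
```

```bash
python3 -m handwheel '[{"linear":[0.67,-1.27,0],"twist":5.5},{"linear":[1.46,-2.47,0],"twist":10.9},{"linear":[2.35,-3.59,0],"twist":16.4},{"linear":[3.35,-4.62,0],"twist":21.8},{"linear":[4.45,-5.55,0],"twist":27.3},{"linear":[4.45,-5.55,0],"twist":27.3}]'
python3 w.py w3
```

```text
time_s: 7.05
ee_pos: [0.5088, -0.3015, 0.1482]
ee_rot: [[0.532, 0.847, -0.0], [0.847, -0.532, -0.002], [-0.002, 0.001, -1.0]]
contact_force: [-1.0, -0.9, -3.4]
opening: 0.0142
gripper_force: 59.3
[ 0.50878119 -0.30148184  0.14819403] [ 8.46992409e-01 -5.31604518e-01  7.03925228e-04]
latch_handle 0.7 [313.2, 296.1] [ 0.5006 -0.3124  0.14  ]
gate_hinge 0.6 [437.1, 28.3] [ 0.6213 -0.2431  0.08  ]
bar_tip 0.65 [312.1, 327.9] [ 0.461  -0.3729  0.073 ]
catch_notch 0.76 [393.7, 289.0] [ 0.5261 -0.3778  0.07  ]
```

View pics/w3.png

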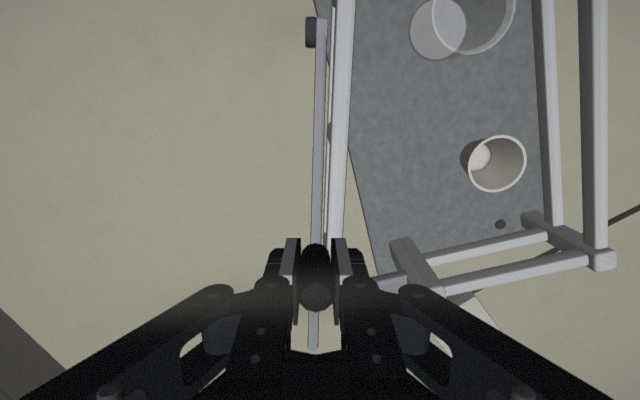

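```bash
python3 -m handwheel '[{"linear":[0.6,-0.43,0],"twist":2.7},{"linear":[1.17,-0.83,0],"twist":5.5},{"linear":[1.8,-1.2,0],"twist":8.2},{"linear":[2.42,-1.53,0],"twist":10.9},{"linear":[3.05,-1.84,0],"twist":13.6},{"linear":[3.73,-2.12,0],"twist":16.4},{"linear":[3.73,-2.12,0],"twist":16.4}]'
python3 w.py w4
```

```text
time_s: 8.0
ee_pos: [0.5457, -0.3225, 0.1489]
ee_rot: [[0.272, 0.962, 0.0], [0.962, -0.272, -0.003], [-0.003, 0.001, -1.0]]
contact_force: [-2.7, -7.3, -1.5]
opening: 0.0142
gripper_force: 59.5
[ 0.54571559 -0.32246475  0.14886116] [ 0.96230145 -0.27198275  0.00114278]
latch_handle 0.81 [312.8, 295.9] [ 0.5408 -0.3356  0.14  ]
bar_tip 0.86 [315.3, 325.6] [ 0.5227 -0.4037  0.073 ]
catch_notch 0.62 [311.4, 294.4] [ 0.5266 -0.3797  0.07  ]
```

View pics/w4.png

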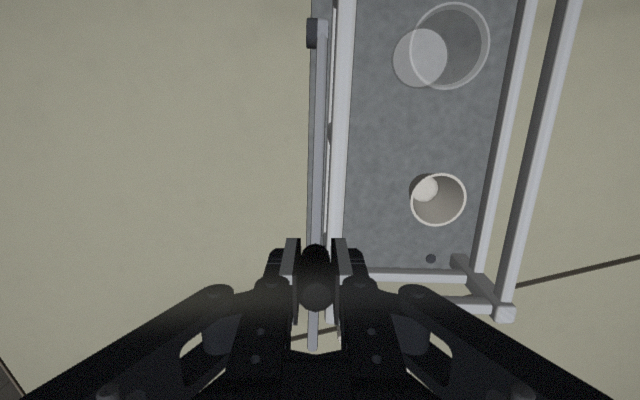

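```bash
python3 -m handwheel '[{"linear":[0.15,-0.15,0],"twist":0},{"linear":[0.3,-0.2,0],"twist":0},{"linear":[0.3,-0.2,0],"twist":0},{"linear":[0.3,-0.2,0],"twist":0}]'
python3 - <<'E'
from h import *
for c in("scene","side"):
    im=snap(c,c+"1")
    for q in ("bar_tip","catch_notch","latch_handle"):
        r=arm.place_of(q,c); print(c,q,[(x["uv"],x["score"]) for x in r[:1]])
a=cv2.imread("pics/scene1.png")[190:320,270:430];b=cv2.imread("pics/side1.png")[160:290,270:430]
cv2.imwrite("pics/both.png",cv2.resize(np.hstack([a,b]),None,fx=2.5,fy=2.5,interpolation=cv2.INTER_CUBIC))
E
```

```text
time_s: 8.65
ee_pos: [0.5465, -0.3233, 0.1481]
ee_rot: [[0.274, 0.962, -0.003], [0.962, -0.274, 0.0], [-0.001, -0.003, -1.0]]
contact_force: [-8.3, -3.8, -1.4]
opening: 0.0145
gripper_force: 59.7
scene bar_tip [([357.2, 269.9], 0.63)]
scene catch_notch [([357.1, 282.3], 0.55)]
scene latch_handle [([346.9, 225.3], 0.69)]
side bar_tip [([335.5, 211.6], 0.74)]
side catch_notch [([382.2, 195.1], 0.89)]
side latch_handle [([363.2, 163.3], 0.86)]
```

View pics/both.png

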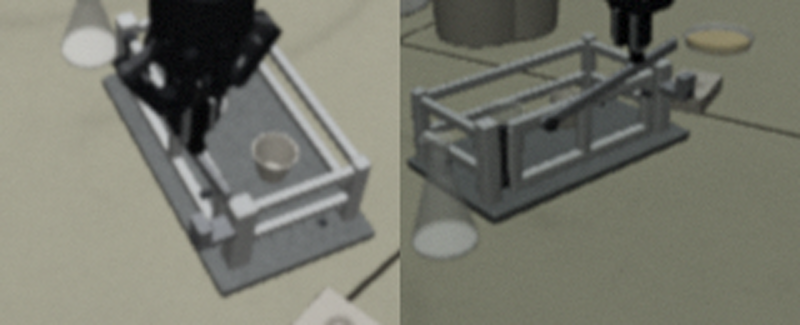

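```bash
python3 -m handwheel '[{"linear":[-0.1,-0.3,-0.6],"twist":0},{"linear":[-0.2,-0.6,-1.2],"twist":0},{"linear":[-0.27,-0.87,-1.8],"twist":0},{"linear":[-0.34,-1.15,-2.4],"twist":0},{"linear":[-0.34,-1.15,-2.4],"twist":0},{"linear":[-0.34,-1.15,-2.4],"twist":0}]'
```

```text
time_s: 9.65
ee_pos: [0.5434, -0.3339, 0.1251]
ee_rot: [[0.274, 0.962, -0.002], [0.962, -0.274, 0.002], [0.002, -0.003, -1.0]]
contact_force: [-12.7, 0.9, 10.0]
opening: 0.0145
gripper_force: 60.9
```

```bash
python3 -m handwheel '[{"linear":[0,0,0],"twist":0},{"linear":[0,0,0],"twist":0},{"linear":[-0.2,0.1,0],"twist":0},{"linear":[-0.2,0.1,0],"twist":0}]' 50
python3 -m handwheel '[{"linear":[0,0,2],"twist":0},{"linear":[0,0,5],"twist":0},{"linear":[0,0,9],"twist":0},{"linear":[0,0,12],"twist":0},{"linear":[0,0,12],"twist":0},{"linear":[0,0,12],"twist":0}]'
python3 w.py w5
python3 - <<'E'
from h import *
p=np.load("p.npy");P=pts(np.r_[p[:3],0,0])[0]
for c in("scene","side"):
    im=snap(c,c+"2")
    for q in ("bar_tip","latch_handle"):
        r=arm.place_of(q,c); print(c,q,[(x["uv"],x["score"]) for x in r[:1]],proj(c,P[q]))
a=cv2.imread("pics/scene2.png")[190:320,270:430];b=cv2.imread("pics/side2.png")[160:290,270:430]
cv2.imwrite("pics/both2.png",cv2.resize(np.hstack([a,b]),None,fx=2.5,fy=2.5,interpolation=cv2.INTER_CUBIC))
E
```

```text
time_s: 10.05
ee_pos: [0.5436, -0.3328, 0.1244]
ee_rot: [[0.271, 0.962, 0.0], [0.962, -0.271, 0.0], [0.0, 0.0, -1.0]]
contact_force: [0.7, -0.2, -0.3]
opening: 0.0426
gripper_force: 0.0
time_s: 10.65
ee_pos: [0.5437, -0.3332, 0.2447]
ee_rot: [[0.272, 0.962, 0.001], [0.962, -0.272, -0.0], [0.0, 0.001, -1.0]]
contact_force: [-0.2, -0.3, -1.1]
opening: 0.0427
gripper_force: 0.0
[ 0.54374921 -0.33318575  0.24469222] [ 0.96239756 -0.27164182  0.00128875]
latch_handle 0.81 [313.8, 208.8] [ 0.5414 -0.3371  0.14  ]
bar_tip 0.83 [314.3, 229.6] [ 0.5294 -0.3802  0.073 ]
catch_notch 0.6 [310.0, 229.6] [ 0.5249 -0.3802  0.07  ]
scene bar_tip [([357.0, 278.5], 0.75)] [358.43663764 279.13752961]
scene latch_handle [([350.9, 238.6], 0.87)] [349.39500259 241.09723339]
side bar_tip [([375.3, 191.9], 0.96)] [376.97428082 191.46614336]
side latch_handle [([365.8, 173.4], 0.98)] [364.8226119 171.2991759]
```

View pics/both2.png

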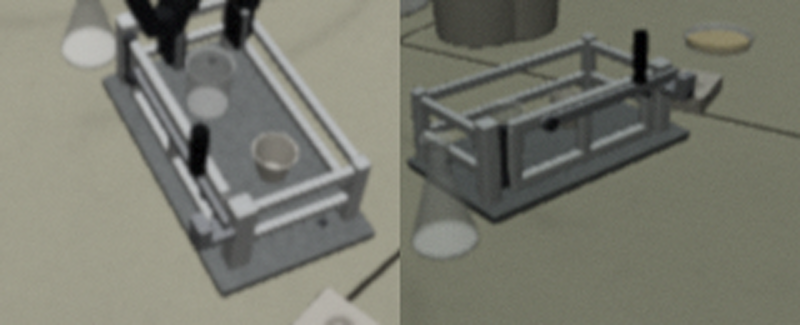

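View pics/w5.png

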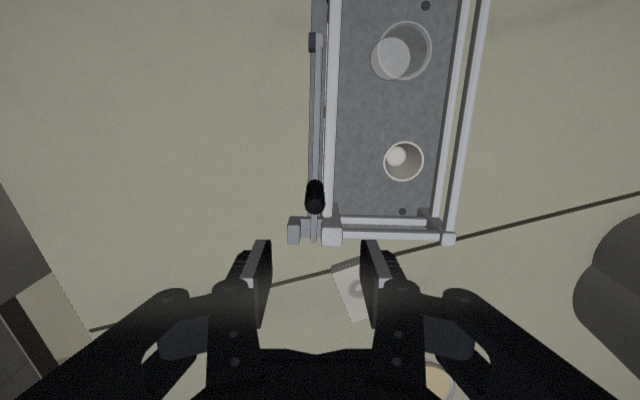

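The bar lies level in the notch between the horn at (293,230) and the post at (331,233). The gate is shut, the handle is upright, and the gripper is clear.

```bash
python3 -c "from cell import arm; print(arm.sign_off())"
```

```text
the job is handed in; nothing more can be done
None
```

The gate is shut with the latch bar dropped level in the catch, the glassware and slide box look undisturbed in the camera images, and the job was handed in at about 11 s of the 32 s allowed; the hand-in returned no verdict.

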